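# Set the viewing stop and send the specimen carriage up to it

## Robot

A 6-joint arm with a two-finger parallel gripper is mounted at the origin on the work surface. World frame = base frame: x ahead of the robot, y to its left, z up, the work surface at z = 0. Lengths are in m, angles in rad, forces in N, time in s.
With the tool pointing down it reaches from about 0.25 to 0.725 m from the base axis. Payload 4 kg.
Tool frame: the origin (TCP) lies on the centre line of the jaws, within the pads' length; the fingertips stand 22 mm ahead of it and the grasp point (between the pads) lies 3 mm ahead of it; z points along the fingers, y is the line along which they close (so a half turn about z gives the same grasp; the last joint's range is limited). The gripper opens to 85 mm and grips with 20 to 120 N. Pads are 22 mm wide; open, the fingers measure 114 mm over their backs; the gripper's body (76 mm by 85 mm) begins 54 mm behind the grasp point. The pads swing forward as they close: fully open they stand 13 mm farther back than shut.
Start: joints at [1.328, 0.241, 0.005, 1.335, 0, 1.571], TCP at [0.12, 0.485, 0.253] pointing down, gripper open.
Joint ranges: [-2.72, 2.72], [-1.05, 1.87], [-1.09, 1.28], [-1.99, 2.15], [-1.42, 1.44], [-3.14, 3.14]. Speed limits (rad/s): [2.79, 2.79, 3.14, 3.14, 3.14, 3.14].

## Interface

Orientations are given as a unit quaternion [x, y, z, w].
In Python, from workcell import bot gives the robot as it stands.
- The arm moves only by the shell command python3 -m inch 'ROWS'. ROWS is JSON, one flat list of numbers, 7 for each row, row after row: the shift along the world's x, y, z in mm, then the turn, a rotation vector about the world's x, y, z in rad, then the opening in per cent of the stroke, from 0 (shut) to 100 (fully open). A call has 1 to 8 rows; each row is the pose to reach, as a shift and turn from the pose commanded when the call began; what a row does not reach only later rows make up. A row lasts 1/12 s, in which the tool goes at most 41.7 mm and 7.16 degrees, less where a joint would pass 70% of its speed; a pose out of reach is approached as far as the arm can. A call with a gripper value outside its range is refused whole. The fingers move at their own pace and stop on an object; the grip force is fixed at half the most. Time passes only in rows, so rows that repeat a pose let the fingers close. It gives the time, the measured TCP pose, the force, the opening and the grip force at its end, in the units of the state.
- bot.get_obs(): the state, without advancing time (a new reading comes with each control period).
- bot.camera(name): name is "side" or "top"; returns the picture (384x512x3 uint8, blue, green, red); there is no depth.
- bot.camera_info(name): a dict with "intrinsics" (3x3 intrinsics, pixels), "distortion" ([k1, k2, p1, p2, k3] as OpenCV has them; the pictures are not rectified), "camera_from_world" (4x4, takes a point from world to camera coordinates). Camera axes: x right, y down, z forward; pixel columns grow to the right and rows downward; lengths in m; the calibration is good to about 2 mm. A picture is of the moment at which its call begins. camera_info takes no time and is no camera call.
- bot.job_done(): hands the job in; it is judged then, once.
Trained networks look in the newest picture that a camera, given by its name, has taken for a name from the list of things; names that differ only in an ending like _2 or _b are one class to them, and where a whole thing is asked for, a point or a joint stands for the part that bears it (a point fixed in the world has none). Each returns a list of dicts, best first, with "confidence" (0 to 1); they miss things now and then, are a little off and sometimes report something else, mostly with a low value. They report only what shows in the picture. A call takes as long as a camera call.
- bot.silhouettes(camera, target): "mask" (384x512 bool, what is visible of it) and "uv" ([column, row] in pixels, amid what is visible of it).
- bot.spot_point(camera, target): "uv" ([column, row] in pixels: a listed point, or the origin of a listed thing).
The state is a dict: "clock": time; "joint_pos": joint angles; "joint_vel": joint speeds; "tau": joint torques, N m; "eef_pos": TCP position; "tool_rot": TCP orientation; "ft_force": force on the tool from outside, world axes, zero at the start; "ft_torque": the same for the moment, N m; "grip_width": finger opening in m; "grasp_force": force on a finger pad.
Only numpy, scipy, OpenCV 4.12 (cv2) and the standard library are available. Lean on these libraries where they do the work, as an engineer would, in place of code of your own. Each camera call takes 0.05 s, during which the arm holds its last target. There are 200 camera calls.

## Task

Bring the specimen carriage on its rail to the viewing place: first push down the raised pedal of the stop at the rail's other end, away from the carriage, until it latches, and let go; then flick up the latched pedal that holds the carriage back; then roll the carriage gently along until it rests snug against the stop you set. Work the stops only by their pedals, never by their teeth, push neither that first pedal nor the carriage with more than 20 N, and leave the glassware where it stands.

Things in the scene. Friction and masses are not known exactly. Their poses are not given: they have to be found in the camera images.
- track: Fixed white base plate, 145 x 500 x 12 mm, with a steel rail on it. Origin on the bench. Its y axis runs along the rail from the loading end (-y) to the viewing end (+y); the pedals stick out on its -x side, towards the robot; z up. Plate top 12 mm, rail top 34 mm high. A small inspection camera 150 mm tall stands at x = +98 to +190 mm, y = +100 mm of this frame.
- runner (a joint): Travel in m of the carriage along the track's +y; the carriage's centre lies at track y = -0.160 + this value, x = +5 mm. The hold stop catches it at 0.020 (it starts at 0.000 to 0.018), a latched end stop catches it at 0.240, and without one it would run on to 0.300. Rolls with about 1.5 N of friction and stays where left.
- carriage_post (a point): Top centre of the black upright post on the carriage, 22 mm diameter, 43 mm tall, standing on the deck 36 mm behind (track -y of) the deck's centre; deck 100 x 100 x 14 mm, its top 62 mm above the bench, the post's top 105 mm. In front of the post a closed specimen dish 62 mm wide, 12 mm high, is fixed to the deck.
- carriage: The carriage as a whole (deck, post, dish). Origin in the middle of the deck's underside, 48 mm above the bench, at track x = 0 (the deck spans track x -45 to +55 mm).
- end_pedal (a joint): Angle in rad of the end stop's pedal (viewing end, track y = +135 mm). 0 = up, tooth lowered, held by a spring; grows as it is pushed down. Resistance at the toe climbs to 9 to 13 N, then it clicks past a latch, and 0.08 rad on meets a firm stop. The click lies anywhere from 0.22 to 0.75 and must be felt. Latched it stays down (0.29 to 0.85), else it springs back to 0.
- hold_pedal (a joint): The same for the hold stop's pedal (loading end, track y = -85 mm), same build. It starts latched, near 0.55 rad; raised about 0.15 rad from there (a few newtons at the toe) it lets go and springs up to 0.
- end_toe (a point): Middle of the upper face of the end pedal's black rubber toe pad (32 mm long, 28 mm wide along the track, 10 mm thick). It lies 70 mm from the pivot; moves down on an arc as the pedal is pushed: with the pedal at 0 the pedal rises from the pivot by 0.55 rad above level towards track -x, and at angle a by 0.55 - a.
- hold_toe (a point): The same point on the hold pedal's toe pad. The pad's sides are free, so it can be pinched from above across its 28 mm width, or lifted from below.
- end_pivot (a point): Pivot of the end pedal, 46 mm above the bench, at track x = -68 mm; the axis is level and parallel to the track's y.
- hold_pivot (a point): Pivot of the hold pedal, likewise.
- end_lever: The end pedal's arm and toe pad as a solid (steel bar 14 mm wide, 7 mm thick; moves with joint end_pedal). Origin on the pivot.
- hold_lever: The hold pedal's arm and toe pad, likewise.
- end_tooth: The end stop's steel tooth, 10 mm wide along the track, on the inner (track +x) side of the pivot; it rises into the carriage's way as the pedal goes down. Origin on the pivot. Not to be touched.
- hold_tooth: The hold stop's tooth, likewise. Not to be touched.
- reagent: Amber reagent bottle, 68 mm wide, 160 mm tall, origin under its centre; bystander past one end of the rail.
- flask: Closed conical glass flask, 76 mm wide, 115 mm tall, origin under its centre; bystander past one end of the rail.
- petri: Closed petri dish, 58 mm wide, 15 mm high, origin under its centre; bystander on the bench between the two pedals.

How it is judged:
By the outcome, as a careful person would: the job done as asked, in the order asked, and still so for the second after the job is handed in, with the robot touching nothing.
It also fails if it takes over 58 s, if anything falls off the work surface, if the arm or the gripper's body presses on something with over 40 N, if the wrist force passes 120 N, or if a joint passes its speed limit or range.

## Working session

There is one attempt and no reset: what is moved stays moved. The work goes in short steps, Python scripts to look and compute and a shell command to move; the robot and the scene stay as the last step left them, time stands still between calls to the robot, and variables do not carry over. Pictures are saved under pics/ and viewed, at most 10 in all, crops included, and the job is handed in when it is done.

```bash
mkdir -p pics; ls
cat > h.py <<'E'
import numpy as np, cv2
from workcell import bot
def snap(c,n):
    im=bot.camera(c); cv2.imwrite(f'pics/{n}.png',im); return im
def ray(c,uv):
    i=bot.camera_info(c); T=np.array(i["camera_from_world"]); K=np.array(i["intrinsics"],float)
    p=cv2.undistortPoints(np.array([[uv]],float),K,np.array(i["distortion"],float))[0,0]
    R=T[:3,:3]; o=-R.T@T[:3,3]; d=R.T@np.array([p[0],p[1],1]); return o,d
def atz(c,uv,z):
    o,d=ray(c,uv); return o+d*(z-o[2])/d[2]
def proj(c,P):
    i=bot.camera_info(c); T=np.array(i["camera_from_world"])
    r=cv2.Rodrigues(T[:3,:3])[0]
    return cv2.projectPoints(np.array(P,float).reshape(-1,3),r,T[:3,3],np.array(i["intrinsics"],float),np.array(i["distortion"],float))[0][:,0]
def tri(uv1,uv2):
    A=[];b=[]
    for c,u in(("side",uv1),("top",uv2)):
        o,d=ray(c,u); d/=np.linalg.norm(d); M=np.eye(3)-np.outer(d,d); A.append(M); b.append(M@o)
    return np.linalg.lstsq(np.vstack(A),np.hstack(b),rcond=None)[0]
E
python3 - <<'E'
from h import *
np.set_printoptions(precision=4,suppress=True)
a=snap("side","s0"); b=snap("top","t0")
cv2.imwrite("pics/both.png",cv2.resize(np.vstack([a,b]),(448,600)) if 0 else cv2.resize(np.hstack([a,b]),(800,300)))
for c in("side","top"):
    print(c,ray(c,(256,192)))
    for n in["end_toe","hold_toe","end_pivot","hold_pivot","carriage_post","track","reagent","flask","petri"]:
        r=bot.spot_point(c,n); print(n,[(np.round(x["uv"],1),round(x["confidence"],2)) for x in r[:2]])
print(bot.get_obs())
E
```

```text
pics
side (array([ 0.3108, -0.693 ,  0.7112]), array([ 0.2446,  0.7124, -0.6578]))
end_toe [(array([228.8, 162.5]), 0.45)]
hold_toe [(array([238.8, 222.9]), 0.53)]
end_pivot [(array([246.3, 167.6]), 0.7)]
hold_pivot [(array([264.4, 216.4]), 0.8)]
carriage_post [(array([305.3, 226. ]), 0.95), (array([249.7, 170.8]), 0.62)]
track [(array([261.8, 218.5]), 0.61)]
reagent [(array([285. , 311.8]), 0.91), (array([263. , 218.7]), 0.55)]
flask [(array([233. , 147.2]), 0.69), (array([229.9, 207.7]), 0.66)]
petri [(array([229. , 208.7]), 0.57)]
top (array([0.4685, 0.0295, 1.3949]), array([ 0.0616, -0.0051, -0.9981]))
end_toe [(array([214.8, 206.6]), 0.83)]
hold_toe [(array([290.1, 220. ]), 0.52)]
end_pivot []
hold_pivot [(array([291.4, 192.4]), 0.77)]
carriage_post [(array([333.7, 170.4]), 0.57), (array([153.5, 184.3]), 0.47)]
track [(array([263.2, 172.6]), 0.67)]
reagent [(array([368.8, 208.8]), 0.6)]
flask [(array([154.9, 185.4]), 0.92)]
petri [(array([253.1, 216.6]), 0.62), (array([218.1, 189.6]), 0.61)]
{'clock': 1.0, 'joint_pos': array([ 1.328 ,  0.2406,  0.005 ,  1.3352, -0.    ,  1.5708]), 'joint_vel': array([-0.0013, -0.0003,  0.0018, -0.0004,  0.0026, -0.001 ]), 'tau': array([ -0.0008, -37.2217,  25.2697,   0.0013,   0.0001,  -0.    ]), 'eef_pos': array([0.1202, 0.4853, 0.2533]), 'tool_rot': array([0.1211, 0.9926, 0.    , 0.    ]), 'ft_force': array([ 0.5324, -0.6434, -0.4333]), 'ft_torque': array([-0.0359, -0.0396,  0.0036]), 'grasp_force': 0.0, 'grip_width': 0.08559874270469045}
```

View pics/both.png

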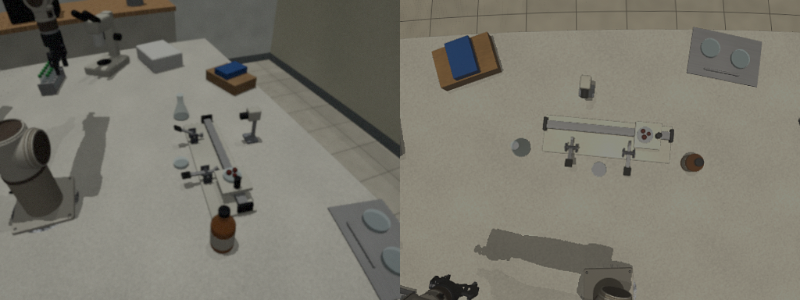

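```bash
cat >> h.py <<'E'
from scipy.optimize import least_squares
def P(x,y,z,q): # track local -> world
    c,s=np.cos(q[2]),np.sin(q[2]); return [q[0]+c*x-s*y,q[1]+s*x+c*y,z]
def toe(y,a,q): return P(-.068-.07*np.cos(.55-a),y,.046+.07*np.sin(.55-a),q)
E
python3 - <<'E'
from h import *
np.set_printoptions(precision=4,suppress=True)
# q: x,y,yaw,hold angle,runner
obs=[("side",(228.8,162.5),lambda q:toe(.135,0,q)),("top",(214.8,206.6),lambda q:toe(.135,0,q)),
("side",(238.8,222.9),lambda q:toe(-.085,q[3],q)),("top",(290.1,220.),lambda q:toe(-.085,q[3],q)),
("side",(246.3,167.6),lambda q:P(-.068,.135,.046,q)),("side",(264.4,216.4),lambda q:P(-.068,-.085,.046,q)),("top",(291.4,192.4),lambda q:P(-.068,-.085,.046,q)),
("side",(305.3,226.),lambda q:P(.005,-.196+q[4],.105,q)),("top",(333.7,170.4),lambda q:P(.005,-.196+q[4],.105,q)),
("side",(261.8,218.5),lambda q:P(0,0,0,q)),("top",(263.2,172.6),lambda q:P(0,0,0,q))]
def f(q): return np.concatenate([(proj(c,g(q))[0]-u) for c,u,g in obs])
o=atz("top",(263.2,172.6),0.0); print(o)
r=min((least_squares(f,[o[0],o[1],y,.55,.01],loss="soft_l1",f_scale=2) for y in(-.5,0,.5)),key=lambda r:r.cost)
print(r.x,r.cost); print(f(r.x).reshape(-1,2))
q=r.x
print("endtoe",toe(.135,0,q),"holdtoe",toe(-.085,q[3],q),"post",P(.005,-.196+q[4],.105,q))
for n,s,t in(("reagent",(285,311.8),(368.8,208.8)),("flask",(233,147.2),(154.9,185.4)),("petri",(229,208.7),(253.1,216.6))): print(n,atz("side",s,0),atz("top",t,0))
E
```

```text
[ 0.6138 -0.001   0.    ]
[ 0.6195 -0.0039 -0.1081  0.5388  0.0026] 66.62468921692388
[[ -1.6715   0.6507]
 [ -0.6939   0.9817]
 [ -0.3384  -0.0415]
 [ -1.0117  -2.1234]
 [  0.3881   2.125 ]
 [ -0.1862   2.0161]
 [ -0.3786   1.9171]
 [  0.2632   1.1796]
 [ -1.2182   0.6109]
 [ 17.4393 -13.063 ]
 [  0.8892  -1.8594]]
endtoe [np.float64(0.5071041611489557), np.float64(0.1441152407285532), np.float64(0.08258810602514616)] holdtoe [np.float64(0.47310066188391775), np.float64(-0.07348586601365896), np.float64(0.04678371162900275)] post [np.float64(0.6035608267164072), np.float64(-0.19668971532018079), 0.105]
reagent [ 0.4993 -0.3287  0.    ] [ 0.4953 -0.3247  0.    ]
flask [0.5801 0.341  0.    ] [0.5814 0.3331 0.    ]
petri [0.4757 0.0348 0.    ] [0.4796 0.0328 0.    ]
```

The picture shows the track mid-bench. The carriage is at the loading end near the amber bottle, the flask is past the viewing end, and the petri dish sits between the pedals. I'll refit without the bad track detection and check it with an overlay.

Run:
```python
from h import *
np.set_printoptions(precision=4,suppress=True)
obs=[("side",(228.8,162.5),lambda q:toe(.135,0,q)),("top",(214.8,206.6),lambda q:toe(.135,0,q)),
("side",(238.8,222.9),lambda q:toe(-.085,q[3],q)),("top",(290.1,220.),lambda q:toe(-.085,q[3],q)),
("side",(246.3,167.6),lambda q:P(-.068,.135,.046,q)),("side",(264.4,216.4),lambda q:P(-.068,-.085,.046,q)),("top",(291.4,192.4),lambda q:P(-.068,-.085,.046,q)),
("side",(305.3,226.),lambda q:P(.005,-.196+q[4],.105,q)),("top",(333.7,170.4),lambda q:P(.005,-.196+q[4],.105,q)),
("top",(263.2,172.6),lambda q:P(0,0,0,q))]
def f(q): return np.concatenate([(proj(c,g(q))[0]-u) for c,u,g in obs])
r=least_squares(f,[.6195,-.004,-.1,.55,.01],loss="soft_l1",f_scale=2); q=r.x
print(q,r.cost); np.save("q.npy",q); print(f(q).reshape(-1,2))
pts=[toe(.135,0,q),toe(-.085,q[3],q),P(.005,-.196+q[4],.105,q)]+[P(x,y,.012,q) for x in(-.0725,.0725) for y in(-.25,.25)]+[P(-.068,y,.046,q) for y in(-.085,.135)]
print(np.array(pts)); out=[]
for c,n,(x,y) in(("side","s0",(190,110)),("top","t0",(180,120))):
    im=cv2.imread(f"pics/{n}.png")[y:y+160,x:x+180]; im=cv2.resize(im,None,fx=2.2,fy=2.2,interpolation=cv2.INTER_CUBIC)
    for u in proj(c,pts): cv2.circle(im,tuple(int(v) for v in (u-[x,y])*2.2),3,(0,0,255),1)
    out.append(im)
cv2.imwrite("pics/ov.png",np.hstack(out))
```

```text
[ 0.6205 -0.0034 -0.1094  0.5505  0.0022] 12.63862108852282
[[-1.3426  0.451 ]
 [-0.9191  0.5619]
 [-0.0585 -0.0894]
 [-1.2674 -2.4369]
 [ 0.6987  1.9411]
 [ 0.0663  1.7816]
 [-0.5836  1.6046]
 [ 0.5346  1.0747]
 [-1.2551  0.3505]
 [ 0.7225 -2.1915]]
[[ 0.5083  0.1447  0.0826]
 [ 0.474  -0.0728  0.046 ]
 [ 0.6043 -0.1966  0.105 ]
 [ 0.5211 -0.244   0.012 ]
 [ 0.5757  0.253   0.012 ]
 [ 0.6653 -0.2598  0.012 ]
 [ 0.7199  0.2372  0.012 ]
 [ 0.5436 -0.0805  0.046 ]
 [ 0.5676  0.1382  0.046 ]]
```

View pics/ov.png

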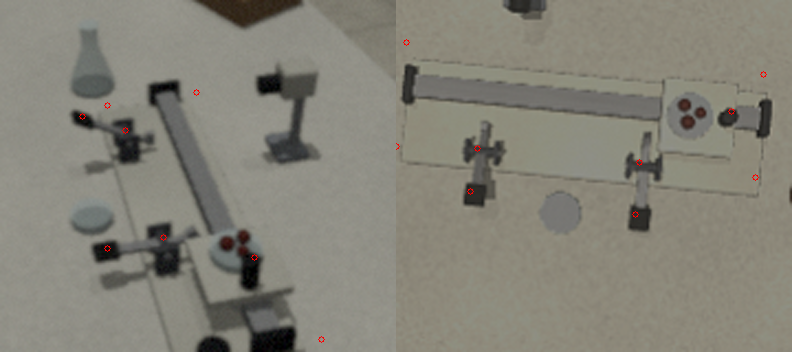

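The overlay agrees at both toes, both pivots and the post. The plate just sits about 20 mm towards the robot, off-centre from its origin. Next I move above the end toe with the gripper shut.

```bash
python3 -m inch '[382,-342,-60,0,0,0.135,0, 382,-342,-60,0,0,0.135,0, 382,-342,-60,0,0,0.135,0, 382,-342,-60,0,0,0.135,0, 382,-342,-60,0,0,0.135,0, 382,-342,-60,0,0,0.135,0, 382,-342,-60,0,0,0.135,0, 382,-342,-60,0,0,0.135,0]'
```

```text
clock: 1.67
eef_pos: [0.3654, 0.2654, 0.2151]
tool_rot: [0.054, 0.999, 0.0, 0.0]
ft_force: [-0.2, 1.0, 0.1]
grip_width: 0.0001
grasp_force: 0.0
```

```bash
python3 -m inch '[136,-122,-50,0,0,0,0, 136,-122,-50,0,0,0,0, 136,-122,-60,0,0,0,0, 136,-122,-80,0,0,0,0, 136,-122,-90,0,0,0,0, 136,-122,-90,0,0,0,0, 136,-122,-90,0,0,0,0, 136,-122,-90,0,0,0,0]'
python3 - <<'E'
from h import *
a=snap("side","s1"); b=snap("top","t1")
f=lambda im,x,y:cv2.resize(im[y:y+130,x:x+130],(390,390),interpolation=cv2.INTER_CUBIC)
cv2.imwrite("pics/v1.png",np.hstack([f(a,170,90),f(b,160,140)]))
o=bot.get_obs(); print(o["eef_pos"],o["ft_force"])
E
```

```text
clock: 2.33
eef_pos: [0.5001, 0.145, 0.125]
tool_rot: [0.054, 0.999, 0.0, -0.0]
ft_force: [-0.5, 0.4, 1.3]
grip_width: -0.0
grasp_force: 0.0
[0.50044025 0.14595634 0.12632228] [-0.27327775  0.94285624  0.06234796]
```

View pics/v1.png

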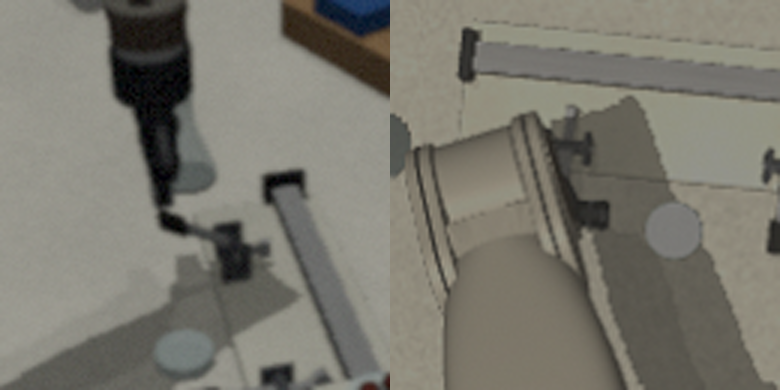

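The side view shows the closed fingertips at about (162,205), just above and left of the pad at about (172,215). In the top view the wrist hides the toe. I'll check the tip's projection against the toe.

Run:
```python
from h import *
q=np.load("q.npy")
for p in([.5,.145,.104],[.5,.145,.083],toe(.135,0,q)): print((proj("side",p)[0]-[170,90])*3)
print([(x["uv"],x["confidence"]) for x in bot.spot_point("side","end_toe")])
```

```text
[162.87193868 203.16937512]
[164.36443021 220.11844842]
[172.37210333 218.85311207]
[([228.9, 165.7], 0.64)]
```

```bash
python3 -m inch '[5,-2,-6,0,0,0,0, 5,-2,-12,0,0,0,0, 5,-2,-16,0,0,0,0, 5,-2,-19,0,0,0,0, 5,-2,-22,0,0,0,0, 5,-2,-25,0,0,0,0, 5,-2,-28,0,0,0,0, 5,-2,-28,0,0,0,0]'
```

```text
clock: 3.15
eef_pos: [0.505, 0.143, 0.0968]
tool_rot: [0.054, 0.999, 0.0, -0.0]
ft_force: [-1.2, 0.8, 3.0]
grip_width: -0.0003
grasp_force: 1.2
```

```bash
python3 -m inch '[0,0,-1,0,0,0,0, 0,0,-2,0,0,0,0, 0,0,-3,0,0,0,0, 0,0,-4,0,0,0,0, 0,0,-4,0,0,0,0]'
```

```text
clock: 3.57
eef_pos: [0.505, 0.143, 0.0932]
tool_rot: [0.054, 0.999, 0.0, -0.0]
ft_force: [-2.3, -0.1, 4.5]
grip_width: 0.0001
grasp_force: 1.9
```

```bash
python3 -m inch '[0,0,-1,0,0,0,0, 0,0,-2,0,0,0,0, 0,0,-3,0,0,0,0, 0,0,-3,0,0,0,0]'
```

```text
clock: 3.9
eef_pos: [0.5051, 0.1428, 0.0896]
tool_rot: [0.054, 0.999, -0.0, -0.0]
ft_force: [0.2, -0.1, 0.2]
grip_width: -0.0004
grasp_force: 0.0
```

Run:
```python
from h import *
q=np.load("q.npy")
a=snap("side","s2")
print([(x["uv"],x["confidence"]) for x in bot.spot_point("side","end_toe")],bot.get_obs()["ft_force"])
for t in(0,.15,.25,.3,.4):print(t,proj("side",toe(.135,t,q))[0], toe(.135,t,q)[2])
cv2.imwrite("pics/v2.png",cv2.resize(a[120:200,190:290],(800,640)[:2] if 0 else (750,600),interpolation=cv2.INTER_CUBIC))
```

```text
[([224.6, 170.0], 0.75)] [ 0.25299264 -0.37476291  0.02913769]
0 [227.45736778 162.95103736] 0.08258810602514616
0.15 [226.11166508 165.64822749] 0.07325928396160554
0.25 [225.48728827 167.48455049] 0.06668641446629378
0.3 [225.25878495 168.40669666] 0.06331827714781661
0.4 [224.97059685 170.24667293] 0.05646066927315195
```

View pics/v2.png

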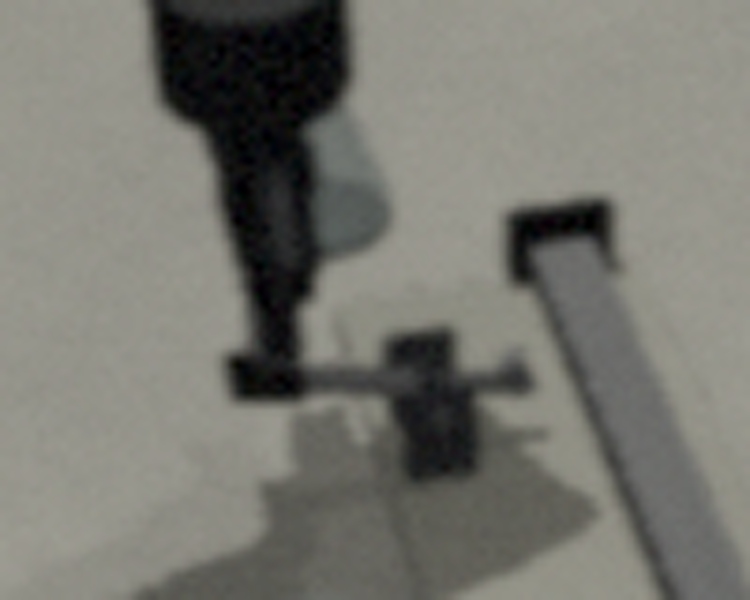

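The side view shows the finger on the pad at (275,370), the lever nearly level and the tooth at (520,370) raised, with the force down to zero. That looks like the click. I'll let go and check that it stays down.

```bash
python3 -m inch '[0,0,20,0,0,0,0, 0,0,50,0,0,0,0, -10,-20,70,0,0,0,50, -20,-60,80,0,0,0,50, -32,-100,80,0,0,0,50, -32,-140,80,0,0,0,50, -32,-180,80,0,0,0,50, -32,-217,80,0,0,0,50]'
python3 - <<'E'
from h import *
q=np.load("q.npy")
snap("side","s3");snap("top","t3")
for c in("side","top"):
  for n in("end_toe","hold_toe"):
    print(c,n,[(x["uv"],x["confidence"]) for x in bot.spot_point(c,n)])
for t in(.3,.35,.4,.45):print(t,proj("side",toe(.135,t,q))[0],proj("top",toe(.135,t,q))[0])
E
```

```text
clock: 4.67
eef_pos: [0.4728, -0.0762, 0.1701]
tool_rot: [0.054, 0.999, -0.0, 0.0]
ft_force: [1.4, 0.7, -0.0]
grip_width: 0.0429
grasp_force: 0.0
side end_toe [([222.9, 169.7], 0.5), ([296.4, 234.4], 0.43)]
side hold_toe [([237.4, 223.7], 0.53)]
top end_toe [([217.0, 211.5], 0.72)]
top hold_toe []
0.3 [225.25878495 168.40669666] [214.20341551 210.13360986]
0.35 [225.08651189 169.32821384] [214.28063661 210.42550551]
0.4 [224.97059685 170.24667293] [214.36394216 210.65788516]
0.45 [224.91100928 171.15968141] [214.45306874 210.83060359]
```

The end pedal stays down at about 0.37 rad, so it is latched. Now I go to the hold pedal and open wider for the pinch.

```bash
python3 -m inch '[-1,1,-30,0,0,0,75, -1,1,-65,0,0,0,75, -1,1,-85,0,0,0,75, -1,1,-85,0,0,0,75]'
python3 - <<'E'
from h import *
a=snap("side","s4")
cv2.imwrite("pics/v4.png",cv2.resize(a[160:260,190:315],(750,600),interpolation=cv2.INTER_CUBIC))
E
```

```text
clock: 5.3
eef_pos: [0.4686, -0.0708, 0.0808]
tool_rot: [0.052, 0.999, 0.001, -0.005]
ft_force: [-1.2, -0.3, -0.2]
grip_width: 0.0641
grasp_force: 0.0
```

View pics/v4.png

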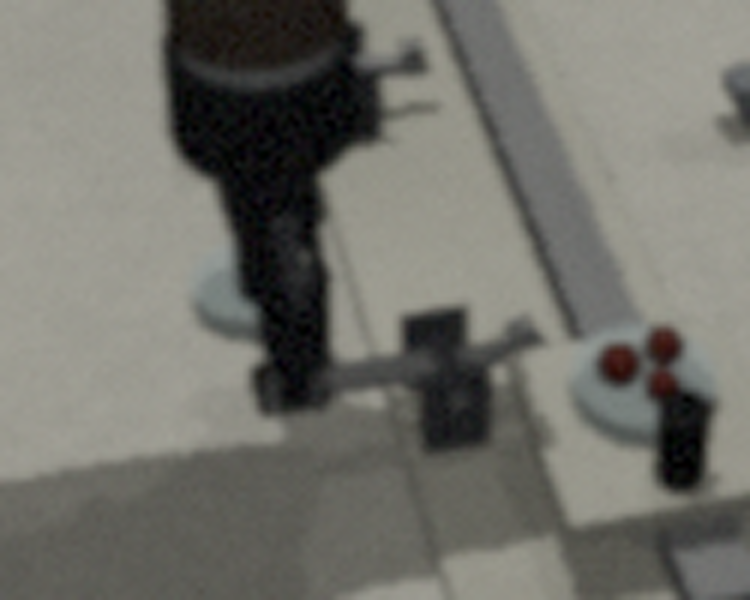

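The near finger, with its tip at about (300,400), lines up with the hold pad at about (285,385) and its tip is clear of it. I'll descend.

```bash
python3 -m inch '[-3,0,-15,0,0,0,75, -3,0,-28,0,0,0,75, -3,0,-36,0,0,0,75, -3,0,-41,0,0,0,75, -3,0,-41,0,0,0,75]'
```

```text
clock: 5.77
eef_pos: [0.4695, -0.0726, 0.0441]
tool_rot: [0.053, 0.999, -0.0, 0.0]
ft_force: [-1.0, 0.1, -0.0]
grip_width: 0.0642
grasp_force: 0.0
```

```bash
python3 -m inch '[0,0,0,0,0,0,45, 0,0,0,0,0,0,40, 0,0,0,0,0,0,36, 0,0,0,0,0,0,33, 0,0,0,0,0,0,30, 0,0,0,0,0,0,30, 0,0,0,0,0,0,30]'
```

```text
clock: 6.35
eef_pos: [0.4696, -0.0778, 0.0452]
tool_rot: [0.056, 0.998, -0.005, 0.001]
ft_force: [-3.6, -13.6, 2.4]
grip_width: 0.0268
grasp_force: 58.7
```

```bash
python3 -m inch '[0,-4,1,0,0,0,30, 0,-5,4,0,0,0,30, 0,-5,7,0,0,0,30, 1,-5,10,0,0,0,30, 1,-5,12,0,0,0,30, 1,-5,14,0,0,0,30, 2,-5,16,0,0,0,30, 2,-5,16,0,0,0,30]'
```

```text
clock: 7.02
eef_pos: [0.4707, -0.0783, 0.0601]
tool_rot: [0.054, 0.999, -0.001, -0.001]
ft_force: [0.0, -4.0, -6.3]
grip_width: 0.0273
grasp_force: 59.5
```

```bash
python3 -m inch '[1,-1,3,0,0,0,30, 1,-1,6,0,0,0,30, 2,-1,8,0,0,0,30, 2,-1,8,0,0,0,30]'
python3 - <<'E'
from h import *
snap("side","s5")
q=np.load("q.npy")
print([(x["uv"],x["confidence"]) for x in bot.spot_point("side","hold_toe")])
for t in(0,.2,.35,.55):print(t,proj("side",toe(-.085,t,q))[0],toe(-.085,t,q)[2])
E
```

```text
clock: 7.35
eef_pos: [0.4726, -0.0787, 0.0682]
tool_rot: [0.054, 0.999, 0.0, -0.001]
ft_force: [-0.1, 0.3, -4.7]
grip_width: 0.0274
grasp_force: 59.8
[([238.1, 217.5], 0.5)]
0 [242.01984026 212.21337943] 0.08258810602514616
0.2 [239.9179172  216.08389476] 0.0700028465218816
0.35 [239.01860345 219.00801371] 0.05990685315565429
0.55 [238.74094554 222.80191975] 0.046
```

Raised about 23 mm, so well past the release. I'll let go and withdraw upwards.

```bash
python3 -m inch '[0,0,0,0,0,0,60, 0,0,0,0,0,0,75, 0,0,0,0,0,0,75, 0,0,20,0,0,0,75, 0,0,45,0,0,0,75, 0,0,80,0,0,0,75, 0,-30,115,0,0,0,50, 0,-70,125,0,0,0,0]'
python3 - <<'E'
from h import *
q=np.load("q.npy")
b=snap("side","s6"); t=snap("top","t6")
for n in("hold_toe","end_toe","carriage_post"):
  for c in("side","top"): print(n,c,[(x["uv"],x["confidence"]) for x in bot.spot_point(c,n)])
print(P(.005,-.194,.105,q),proj("side",P(.005,-.194,.105,q)))
f=lambda im,x,y:cv2.resize(im[y:y+130,x:x+130],(390,390),interpolation=cv2.INTER_CUBIC)
cv2.imwrite("pics/v6.png",np.hstack([f(b,200,130),f(t,240,130)]))
E
```

```text
clock: 8.12
eef_pos: [0.4763, -0.145, 0.1976]
tool_rot: [0.051, 0.999, -0.0, 0.005]
ft_force: [2.0, -0.3, 0.5]
grip_width: 0.0409
grasp_force: 0.0
hold_toe side [([279.8, 210.7], 0.61), ([240.5, 210.3], 0.46), ([297.5, 231.9], 0.42)]
hold_toe top [([290.4, 217.5], 0.63)]
end_toe side [([224.2, 166.8], 0.41)]
end_toe top [([217.2, 209.5], 0.56)]
carriage_post side [([305.2, 229.6], 0.96)]
carriage_post top [([251.7, 217.7], 0.71), ([332.6, 172.3], 0.6), ([315.5, 172.1], 0.37)]
[np.float64(0.6042919472299295), np.float64(-0.19677367061115134), 0.105] [[305.85805043 227.12451286]]
```

View pics/v6.png

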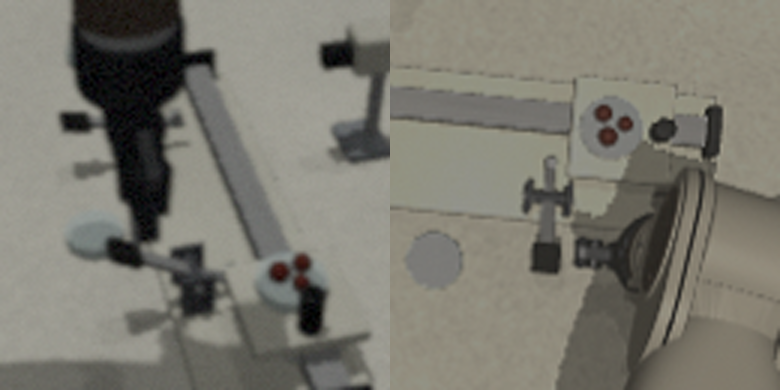

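Side view: the hold toe is up at (123,250) with its tooth down, and the end pedal is still down. The carriage hasn't moved; its post is at about (312,300). Next I go behind the post.

```bash
python3 -m inch '[124,-92,5,0,0,0,0, 124,-92,5,0,0,0,0, 124,-92,5,0,0,0,0, 124,-92,5,0,0,0,0, 124,-92,5,0,0,0,0, 124,-92,-30,0,0,0,0, 124,-92,-60,0,0,0,0, 124,-92,-60,0,0,0,0]'
python3 - <<'E'
from h import *
b=snap("side","s7")
cv2.imwrite("pics/v7.png",cv2.resize(b[170:270,230:355],(750,600),interpolation=cv2.INTER_CUBIC))
E
```

```text
clock: 9.18
eef_pos: [0.5926, -0.2348, 0.1241]
tool_rot: [0.053, 0.999, 0.002, -0.007]
ft_force: [-1.4, 1.1, -1.5]
grip_width: -0.0
grasp_force: 0.0
```

View pics/v7.png

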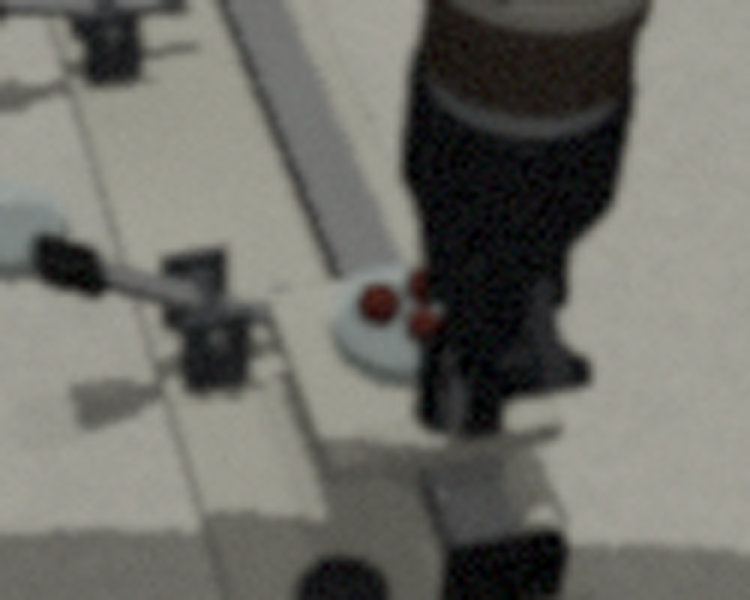

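The closed fingertips at (462,425) are behind the post and hide it. I'll lower them to post height.

```bash
python3 -m inch '[0,0,-10,0,0,0,0, 0,0,-20,0,0,0,0, 0,0,-28,0,0,0,0, 0,0,-28,0,0,0,0, 0,0,-28,0,0,0,0]'
```

```text
clock: 9.65
eef_pos: [0.5971, -0.2378, 0.1042]
tool_rot: [0.054, 0.999, 0.0, -0.0]
ft_force: [-0.4, -0.1, -0.4]
grip_width: 0.0001
grasp_force: 0.0
```

```bash
python3 -m inch '[2,3,0,0,0,0,0, 3,6,0,0,0,0,0, 3,9,0,0,0,0,0, 3,11,0,0,0,0,0, 4,13,0,0,0,0,0, 4,15,0,0,0,0,0, 4,17,0,0,0,0,0, 4,20,0,0,0,0,0]'
```

```text
clock: 10.32
eef_pos: [0.6015, -0.2184, 0.1042]
tool_rot: [0.054, 0.999, -0.001, 0.0]
ft_force: [0.9, -1.7, -0.2]
grip_width: 0.0002
grasp_force: 0.9
```

```bash
python3 -m inch '[0,4,0,0,0,0,0, 1,9,0,0,0,0,0, 1,14,0,0,0,0,0, 2,20,0,0,0,0,0, 3,26,0,0,0,0,0, 4,32,0,0,0,0,0, 4,38,0,0,0,0,0, 5,44,0,0,0,0,0]'
```

```text
clock: 10.98
eef_pos: [0.6062, -0.1732, 0.104]
tool_rot: [0.054, 0.999, -0.0, -0.0]
ft_force: [0.7, -2.2, 0.6]
grip_width: -0.0004
grasp_force: 0.9
```

```bash
python3 -m inch '[1,6,0,0,0,0,0, 1,12,0,0,0,0,0, 2,18,0,0,0,0,0, 3,24,0,0,0,0,0, 3,30,0,0,0,0,0, 4,36,0,0,0,0,0, 5,42,0,0,0,0,0, 5,48,0,0,0,0,0]'
```

```text
clock: 11.65
eef_pos: [0.6115, -0.1254, 0.104]
tool_rot: [0.054, 0.999, -0.0, 0.0]
ft_force: [0.8, -2.3, -0.9]
grip_width: 0.0002
grasp_force: 0.9
```

```bash
python3 -m inch '[1,6,0,0,0,0,0, 1,12,0,0,0,0,0, 2,18,0,0,0,0,0, 3,24,0,0,0,0,0, 3,30,0,0,0,0,0, 4,36,0,0,0,0,0, 5,42,0,0,0,0,0, 5,48,0,0,0,0,0]'
```

```text
clock: 12.32
eef_pos: [0.6165, -0.0773, 0.1041]
tool_rot: [0.054, 0.999, 0.0, 0.0]
ft_force: [1.3, -0.9, 0.4]
grip_width: 0.0002
grasp_force: 0.9
```

```bash
python3 -m inch '[1,6,0,0,0,0,0, 1,12,0,0,0,0,0, 2,18,0,0,0,0,0, 3,24,0,0,0,0,0, 3,30,0,0,0,0,0, 4,36,0,0,0,0,0, 5,42,0,0,0,0,0, 5,48,0,0,0,0,0]'
```

```text
clock: 12.98
eef_pos: [0.6215, -0.0294, 0.104]
tool_rot: [0.054, 0.999, -0.0, 0.0]
ft_force: [0.9, -2.4, 0.5]
grip_width: -0.0002
grasp_force: 0.9
```

```bash
python3 -m inch '[0,4,0,0,0,0,0, 1,7,0,0,0,0,0, 1,10,0,0,0,0,0, 1,13,0,0,0,0,0, 2,15,0,0,0,0,0, 2,17,0,0,0,0,0, 2,19,0,0,0,0,0, 2,21,0,0,0,0,0]'
```

```text
clock: 13.65
eef_pos: [0.6234, -0.0089, 0.104]
tool_rot: [0.054, 0.999, -0.0, 0.0]
ft_force: [1.7, -1.6, -0.8]
grip_width: -0.0005
grasp_force: 0.8
```

```bash
python3 -m inch '[0,1.5,0,0,0,0,0, 0,3,0,0,0,0,0, 0,4.5,0,0,0,0,0, 1,6,0,0,0,0,0, 1,7.5,0,0,0,0,0, 1,9,0,0,0,0,0]'
```

```text
clock: 14.15
eef_pos: [0.6241, 0.0002, 0.104]
tool_rot: [0.054, 0.999, 0.0, -0.0]
ft_force: [1.5, -0.7, -0.9]
grip_width: -0.0003
grasp_force: 0.8
```

```bash
python3 -m inch '[0,1,0,0,0,0,0, 0,2,0,0,0,0,0, 0,3,0,0,0,0,0, 1,4,0,0,0,0,0, 1,5,0,0,0,0,0, 1,6,0,0,0,0,0]'
```

```text
clock: 14.65
eef_pos: [0.6251, 0.0061, 0.1039]
tool_rot: [0.054, 0.999, -0.0, -0.0]
ft_force: [0.1, -1.8, 0.5]
grip_width: 0.0001
grasp_force: 0.8
```

```bash
python3 -m inch '[0,1,0,0,0,0,0, 0,2,0,0,0,0,0, 0,3,0,0,0,0,0, 0,4,0,0,0,0,0]'
```

```text
clock: 14.98
eef_pos: [0.6254, 0.0089, 0.104]
tool_rot: [0.054, 0.999, -0.001, 0.0]
ft_force: [0.6, -7.7, 0.4]
grip_width: 0.0003
grasp_force: 3.5
```

```bash
python3 -m inch '[0,1,0,0,0,0,0, 0,2,0,0,0,0,0, 0,3,0,0,0,0,0]'
```

```text
clock: 15.23
eef_pos: [0.6254, 0.0092, 0.1041]
tool_rot: [0.055, 0.998, -0.004, 0.0]
ft_force: [-0.0, -13.3, -0.0]
grip_width: 0.0001
grasp_force: 6.7
```

There is a firm stop at 13 N, with the TCP y no longer changing. I'll back off, rise and check.

```bash
python3 -m inch '[0,-6,0,0,0,0,0, -2,-20,0,0,0,0,0, -3,-30,20,0,0,0,0, -20,-40,60,0,0,0,0, -50,-50,100,0,0,0,0, -90,-60,130,0,0,0,0, -130,-75,150,0,0,0,0, -170,-90,150,0,0,0,0]'; python3 -m inch '[-40,-60,20,0,0,0,0, -80,-90,20,0,0,0,0, -100,-120,20,0,0,0,0, -100,-120,20,0,0,0,0, -100,-120,20,0,0,0,0]'
python3 - <<'E'
from h import *
q=np.load("q.npy")
b=snap("side","s8"); t=snap("top","t8")
for n in("hold_toe","end_toe","carriage_post"):
  for c in("side","top"): print(n,c,[(x["uv"],x["confidence"]) for x in bot.spot_point(c,n)][:2])
for r in(.23,.24): print([proj(c,P(.005,-.196+r,.105,q)) for c in("side","top")])
f=lambda im,x,y,w:cv2.resize(im[y:y+w,x:x+w],(390,390),interpolation=cv2.INTER_CUBIC)
cv2.imwrite("pics/v8.png",np.hstack([f(b,180,110,150),f(t,150,90,240)]))
E
```

```text
clock: 15.9
eef_pos: [0.4791, -0.0688, 0.2527]
tool_rot: [0.053, 0.999, 0.0, 0.004]
ft_force: [0.8, -1.3, 1.1]
grip_width: 0.0
grasp_force: 0.0
clock: 16.32
eef_pos: [0.3748, -0.1918, 0.2702]
tool_rot: [0.057, 0.998, -0.001, 0.0]
ft_force: [0.1, 0.8, 1.2]
grip_width: 0.0001
grasp_force: 0.0
hold_toe side [([241.8, 212.2], 0.81), ([278.6, 207.4], 0.68)]
hold_toe top [([290.2, 216.3], 0.55)]
end_toe side [([221.3, 169.0], 0.55), ([263.0, 219.3], 0.54)]
end_toe top [([218.5, 210.0], 0.82)]
carriage_post side [([278.8, 169.8], 0.83)]
carriage_post top [([251.5, 160.4], 0.62)]
[array([[278.9556708, 170.1252042]]), array([[252.94630278, 163.58887181]])]
[array([[277.97964955, 168.06352192]]), array([[249.44308458, 163.27825869]])]
```

View pics/v8.png

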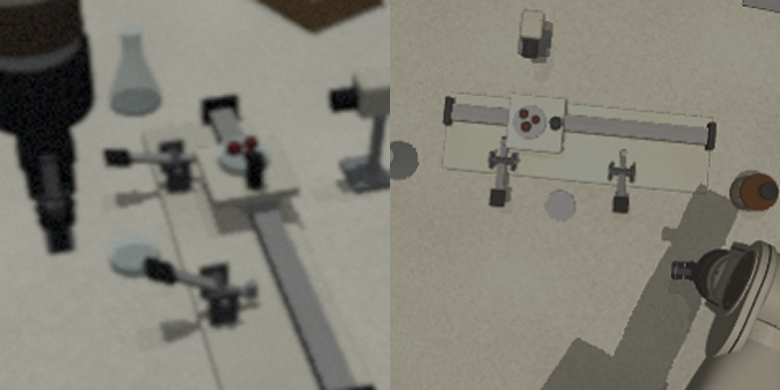

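The carriage rests at the end stop: its post is at side (255,170), or raw (278.8,169.8), against the predicted 0.23–0.24 travel. The end pedal is down and the hold pedal up, the glassware hasn't moved, and the robot is clear.

```bash
python3 -c "
from workcell import bot
print(bot.job_done())"
```

```text
the job is handed in; nothing more can be done
None
```

I handed the job in with the carriage snug against the latched end stop: I latched the end pedal (highest force read 4.5 N), then flicked up the hold pedal, then pushed the carriage home (at most 13.3 N read). The glassware stands where it was, and the robot touches nothing.

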